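# Load the suction pump's filter stack

### The job

Load the filter onto the horizontal spindle of the white suction pump: first the white filter cartridge, against the pump, then the orange end cap behind it, open side towards the pump. See that each is fully home, so that both stand upright and square with no gaps, and leave the red-lidded cup, the timer and the glucose meter where they are.

Things in the scene. Friction and masses are not known exactly. Their poses are not given: they have to be found in the camera images.
- pump: White box-shaped suction pump, fixed, 70 deep (x) x 150 wide (y) x 74 mm high; a gauge and a hose nozzle on the rear half of its top reach 93 mm. Origin: centre of its underside, on the worktop. Its front face, at x = -35 mm in its own frame, looks along its -x, roughly towards the robot, and carries the spindle, which sticks out 75 mm along -x with free worktop under it.
- spindle_tip (a point): Free end of the pump's horizontal steel spindle, on its axis, 33 mm above the worktop; axes as the pump's. The spindle is 16 mm in diameter, with a cone on its last 10 mm (6 mm at the tip). Parts slide along the worktop onto it. When the cartridge is home, 15 mm of spindle still sticks out of it, so whatever pushes it must press beside or above the spindle.
- spindle_root (a point): Point on the pump's front face on the spindle's axis, 33 mm above the worktop; axes as the pump's (-x points out along the spindle, 75 mm to the tip).
- cartridge_mid (a point): Centre of the white filter cartridge with grey pleat lines, a loose rigid block 60 (x) x 80 (y) x 66 mm high (z), 0.22 kg, standing upright on the worktop with its centre 33 mm up. A round bore of 26 mm diameter goes right through it along its x, through the centre; either end may lead. Home: touching the pump, centre 30 mm out from its front face.
- end_cap_mid (a point): Centre of the orange end cap, a loose rigid block 30 (x) x 80 (y) x 66 mm high, 0.15 kg, upright, its centre 33 mm up. A blind round bore, 26 mm diameter, 20 mm deep, opens on its +x face, which must face the pump (it starts facing roughly away from the robot); the -x face is closed, with a black circle. Home: centre 75 mm out from the pump's front face, 15 mm of spindle inside.
- red_cup_mid (a point): Centre of a specimen cup with a red lid, 62 mm diameter, 72 mm high, loose; a bystander.
- timer: White lab timer, 58 x 66 x 17 mm, loose, lying flat; origin at the centre of its underside; a bystander.
- meter: White glucose meter with a blue button, 93 x 52 x 20 mm, loose, lying flat; origin at the centre of its underside; a bystander.
Things that resemble listed ones, but are neither listed nor needed, are in the scene too. Of the things shaped like the part that bears end_cap_mid, the orange one is meant.

How it is judged (in metres and radians):
At the end, for the whole second after the job is handed in: On the spindle, against the pump, stands the cartridge (centre at most 6 mm further out than its home 30 mm from the pump's front) and behind it the end cap (at most 7 mm further out than its home 75 mm), each square to the spindle within 0.12 rad, upright within 0.1 rad, with nothing held (x of cartridge_mid in the frame of spindle_root between -0.036 and -0.025 m and x of end_cap_mid in the frame of spindle_root between -0.082 and -0.068 m and distance between cartridge_mid and spindle_root below 0.038 m and distance between end_cap_mid and spindle_root below 0.084 m and angle between the x axis of each of cartridge_mid, end_cap_mid and the x axis of spindle_root, either way round below 0.12 rad and angle between each of cartridge_mid, end_cap_mid's own z axis and vertical below 0.1 rad); the robot touches nothing.
It fails at once if the red-lidded cup is knocked over or moved by more than 40 mm (distance of red_cup_mid from where it was at the start of the episode above 0.04 m or angle between red_cup_mid's own z axis and vertical above 0.5 rad).
It fails at once if the timer is moved by more than 40 mm (distance of timer from where it was at the start of the episode above 0.04 m).
It fails at once if the glucose meter is moved by more than 40 mm (distance of meter from where it was at the start of the episode above 0.04 m).
It also fails if it takes over 67 s, if anything falls off the work surface, if the arm or the gripper's body presses on something with over 40 N, if the wrist force passes 120 N, or if a joint passes its speed limit or range.

### The arm

A 7-joint arm with a two-finger parallel gripper is mounted at the origin on a cart in front of the work surface, level with it; the furniture and walls round the work are solid. World frame = base frame: x ahead of the robot, y to its left, z up, the work surface at z = 0. Lengths are in mm, angles in rad, forces in N, time in s.
With the tool pointing down it reaches from about 400 to 875 mm from the base axis. Payload 4.4 kg.
Tool frame: the origin (TCP) lies on the centre line of the jaws, within the pads' length; the fingertips stand 19 mm ahead of it and the grasp point (between the pads) is the TCP; z points along the fingers, y is the line along which they close (so a half turn about z gives the same grasp; the last joint's range is limited). The gripper opens to 85 mm and grips with 20 to 120 N. Pads are 22 mm wide; open, the fingers measure 114 mm over their backs; the gripper's body (76 mm by 85 mm) begins 54 mm behind the grasp point. The pads swing forward as they close: fully open they stand 13 mm farther back than shut.
Start: joints at [1.283, 0.628, 0.038, 1.517, -0.027, 0.996, -0.02], TCP at [143.017, -634.085, 250.313] pointing down, gripper open.
Joint ranges: [-3.06, 3.06], [-0.37, 2.12], [-1.25, 1.32], [0.18, 2.47], [-1.1, 4.24], [0.23, 1.98], [-2.94, 2.94]. Speed limits (rad/s): [2.57, 2.57, 3.14, 3.14, 3.14, 3.14, 3.14].

### API

Orientations are given as [roll, pitch, yaw] about the fixed x, y, z axes, in that order (R = Rz(yaw) Ry(pitch) Rx(roll)).
In Python, from cell import ctrl, viewer, silhouettes gives the robot as it stands.
- The arm moves only by the shell command python3 -m creep 'ROWS'. ROWS is JSON, a list of rows, each an object with "jaw": the gripper command: -1 is shut, 1 is fully open, values between are in proportion; "xyz": the shift along the tool's x, y, z in mm, a list of three; "angular": the turn, a rotation vector about the tool's x, y, z in rad, a list of three. In form: [{"jaw": jaw, "xyz": [tx, ty, tz], "angular": [rx, ry, rz]}, ...]. A call has 1 to 12 rows; each row is the pose to reach, as a shift and turn from the pose commanded when the call began, along the tool's axes at that moment; what a row does not reach only later rows make up. A row lasts 1/8 s, in which the tool goes at most 62.5 mm and 10.7 degrees, less where a joint would pass 70% of its speed; a pose out of reach is approached as far as the arm can. A call with a gripper value outside its range is refused whole. The fingers move at their own pace and stop on an object; the grip force is fixed at half the most. Time passes only in rows, so rows that repeat a pose let the fingers close. It gives the time, the measured TCP pose, the force, the opening and the grip force at its end, in the units of the state.
- ctrl.read_state(): the state, without advancing time (a new reading comes with each control period).
- viewer.get_image(name): name is "side" or "top" or "wrist"; returns (picture, depth): 384x512x3 uint8, red, green, blue; 384x512 float32, mm along the optical axis (not along the pixel's ray), 0 where there is no reading.
- viewer.camera_model(name): a dict with "fx", "fy", "cx", "cy" (pixels), "T" (4x4, takes a point from camera to world coordinates). Camera axes: x right, y down, z forward; pixel columns grow to the right and rows downward; lengths in mm; the calibration is good to about 2 mm. A picture is of the moment at which its call begins: read the wrist's pose just before it. camera_model takes no time and is no camera call; for the wrist camera it gives the pose at the moment of the call.
- ctrl.finish_job(): hands the job in; it is judged then, once.
Trained networks look in the newest picture that a camera, given by its name, has taken for a name from the list of things; names that differ only in an ending like _2 or _b are one class to them, and where a whole thing is asked for, a point or a joint stands for the part that bears it (a point fixed in the world has none). Each returns a list of dicts, best first, with "score" (0 to 1); they miss things now and then, are a little off and sometimes report something else, mostly with a low value. They report only what shows in the picture. A call takes as long as a camera call. They do not tell look-alikes from the thing itself.
- silhouettes(camera, target): "pixels" (384x512 bool, what is visible of it) and "xy" ([column, row] in pixels, amid what is visible of it).
The state is a dict: "clock": time; "qpos": joint angles; "qd": joint speeds; "tau": joint torques, N m; "eef_pos": TCP position; "tool_rot": TCP orientation; "force": force on the tool from outside, world axes, zero at the start; "torque": the same for the moment, N m; "width": finger opening in mm; "gripper_force": force on a finger pad.
Only numpy, scipy, OpenCV 4.12 (cv2) and the standard library are available. Lean on these libraries where they do the work, as an engineer would, in place of code of your own. Each camera call takes 0.05 s, during which the arm holds its last target. There are 200 camera calls.

## Working session

There is one attempt and no reset: what is moved stays moved. The work goes in short steps, Python scripts to look and compute and a shell command to move; the robot and the scene stay as the last step left them, time stands still between calls to the robot, and variables do not carry over. Pictures are saved under pics/ and viewed, at most 10 in all, crops included, and the job is handed in when it is done.

```bash
mkdir -p pics; ls; python3 - <<'E'
from cell import ctrl, viewer, silhouettes
import cv2, numpy as np
s=ctrl.read_state(); print({k:np.round(s[k],3).tolist() for k in ('clock','eef_pos','tool_rot','width','force')})
ims=[]
for c in ('top','side'):
    im,d=viewer.get_image(c); m=viewer.camera_model(c); ims.append(im); print(c,np.round(m['T'],2).tolist(),m['fx'])
    np.savez(f'pics/{c}0.npz',im=im,d=d)
    cv2.imwrite(f'pics/{c}0.png',cv2.cvtColor(im,cv2.COLOR_RGB2BGR))
    T=np.array(m['T'])
    for n in ('pump','cartridge_mid','end_cap_mid','red_cup_mid','timer','meter'):
        for r in silhouettes(c,n)[:3]:
            p=r['pixels']; v,u=np.nonzero(p&(d>0)); z=d[v,u]
            P=np.c_[(u-m['cx'])/m['fx']*z,(v-m['cy'])/m['fy']*z,z]@T[:3,:3].T+T[:3,3]
            zt=np.percentile(P[:,2],95); Q=P[np.abs(P[:,2]-zt)<6]
            if len(Q)<5: continue
            rc=cv2.minAreaRect(Q[:,:2].astype(np.float32))
            print(n,round(r['score'],2),np.round(r['xy']).tolist(),'top z',round(zt),'rect',np.round(rc[0]).tolist(),np.round(rc[1]).tolist(),round(rc[2],1))
E
```

```text
pics
{'clock': 0.0, 'eef_pos': [142.857, -633.488, 249.38], 'tool_rot': [-3.14, 0.0, 0.222], 'width': 85.413, 'force': [-0.329, -0.419, 0.408]}
top [[0.01, -0.99, 0.15, 373.38], [-1.0, -0.01, 0.01, 61.59], [-0.01, -0.15, -0.99, 1263.72], [0.0, 0.0, 0.0, 1.0]] 494.1366017676695
pump 0.88 [226.0, 117.0] top z 82 rect [727.0, 130.0] [64.0, 141.0] 0.6
pump 0.35 [229.0, 231.0] top z 69 rect [434.0, 113.0] [30.0, 80.0] 8.4
cartridge_mid 0.7 [180.0, 242.0] top z 70 rect [408.0, 235.0] [81.0, 60.0] 71.8
end_cap_mid 0.67 [260.0, 266.0] top z 69 rect [340.0, 39.0] [79.0, 30.0] 83.9
end_cap_mid 0.64 [228.0, 230.0] top z 69 rect [434.0, 112.0] [30.0, 79.0] 8.5
red_cup_mid 0.74 [160.0, 165.0] top z 76 rect [597.0, 285.0] [58.0, 57.0] 44.9
timer 0.84 [294.0, 230.0] top z 19 rect [434.0, -43.0] [56.0, 64.0] 13.9
meter 0.9 [341.0, 229.0] top z 22 rect [432.0, -161.0] [50.0, 90.0] 80.3
side [[0.92, -0.26, 0.3, 212.67], [-0.4, -0.57, 0.72, -638.43], [-0.02, -0.78, -0.63, 679.91], [0.0, 0.0, 0.0, 1.0]] 462.24145339785184
pump 0.7 [318.0, 150.0] top z 77 rect [724.0, 115.0] [170.0, 69.0] 85.8
cartridge_mid 0.96 [184.0, 164.0] top z 68 rect [407.0, 235.0] [87.0, 59.0] 71.9
cartridge_mid 0.7 [252.0, 135.0] top z 74 rect [595.0, 284.0] [58.0, 63.0] 11.8
end_cap_mid 0.74 [215.0, 195.0] top z 67 rect [433.0, 111.0] [32.0, 85.0] 7.7
end_cap_mid 0.57 [182.0, 228.0] top z 68 rect [339.0, 38.0] [84.0, 30.0] 83.8
red_cup_mid 0.59 [250.0, 133.0] top z 74 rect [597.0, 282.0] [62.0, 59.0] 49.6
timer 0.77 [244.0, 248.0] top z 18 rect [433.0, -44.0] [58.0, 67.0] 12.5
meter 0.82 [266.0, 297.0] top z 21 rect [431.0, -163.0] [49.0, 91.0] 77.8
```

```bash
python3 - <<'E'
import cv2,numpy as np
a=cv2.imread('pics/top0.png')[60:340,100:400];b=cv2.imread('pics/side0.png')[80:360,100:400]
cv2.imwrite('pics/crop0.png',cv2.resize(np.vstack([np.hstack([a,b])]),(800,373),interpolation=cv2.INTER_CUBIC))
# pump front-plane fit + spindle from side & top clouds
from cell import viewer
for c in ('top','side'):
    z=np.load(f'pics/{c}0.npz');d=z['d'];m=viewer.camera_model(c);T=np.array(m['T'])
    v,u=np.nonzero(d>0);zz=d[v,u]
    P=np.c_[(u-m['cx'])/m['fx']*zz,(v-m['cy'])/m['fy']*zz,zz]@T[:3,:3].T+T[:3,3]
    S=P[(P[:,2]>33)&(P[:,2]<48)&(P[:,0]>600)&(P[:,0]<688)&(P[:,1]>80)&(P[:,1]<180)]
    print(c,'spindle n',len(S),S.min(0).round(),S.max(0).round())
    if len(S)>10:
        k=np.polyfit(S[:,0],S[:,1],1);print(k,'y at mean',S.mean(0).round(1))
    F=P[(P[:,2]>62)&(P[:,2]<82)&(P[:,0]>650)&(P[:,0]<780)&(P[:,1]>30)&(P[:,1]<230)]
    r=cv2.minAreaRect(F[:,:2].astype(np.float32)); print(r)
    fr=[(F[(abs(F[:,1]-y)<3)][:,0].min().round(1),y) for y in range(65,200,15) if (abs(F[:,1]-y)<3).any()];print(fr)
E
```

```text
top spindle n 156 [620. 119.  33.] [688. 135.  45.]
[1.93987720e-02 1.14539159e+02] y at mean [654.4 127.2  38.7]
((722.265625, 117.1790771484375), (81.13928985595703, 169.97097778320312), 0.6876335740089417)
[(np.float64(695.5), 65), (np.float64(695.0), 80), (np.float64(693.2), 95), (np.float64(693.7), 110), (np.float64(693.7), 125), (np.float64(691.9), 140), (np.float64(692.0), 155), (np.float64(692.1), 170), (np.float64(692.8), 185)]
side spindle n 145 [619. 115.  33.] [687. 130.  44.]
[1.64696469e-02 1.11670222e+02] y at mean [653.4 122.4  38.5]
((724.3676147460938, 114.40657043457031), (171.54568481445312, 74.24358367919922), 86.80082702636719)
[(np.float64(694.5), 65), (np.float64(692.7), 80), (np.float64(692.5), 95), (np.float64(693.4), 110), (np.float64(692.8), 125), (np.float64(691.9), 140), (np.float64(691.2), 155), (np.float64(692.0), 170), (np.float64(692.3), 185)]
```

View pics/crop0.png

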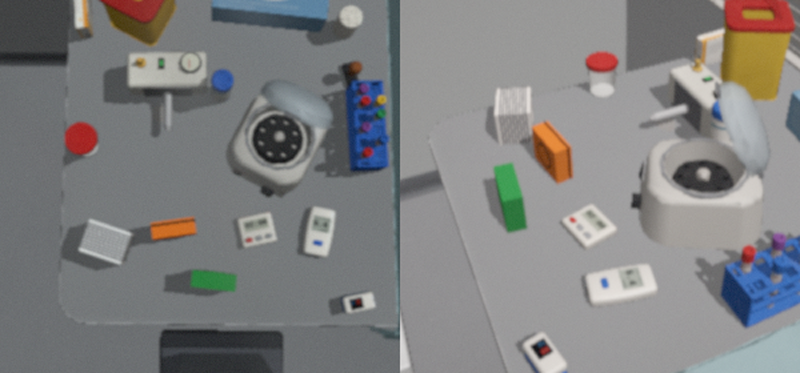

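The pictures show the pump at the top, with its spindle pointing towards the robot. In full top-view pixels there are three block-shaped parts:
- **Cartridge:** the white block with pleat lines at (180,242).
- **Orange block:** at (229,231).
- **Green block:** at (260,270), a look-alike.

The orange block fits the end cap. The enlarged crop shows its colour and the circle on its robot-side face. The red-lidded cup is at (160,165). I'm moving towards the cartridge now.

```bash
cat > h.py <<'E'
from cell import ctrl, viewer, silhouettes
import cv2, numpy as np
from scipy.spatial.transform import Rotation as R
def to(*goals):
    s=ctrl.read_state(); A=R.from_euler('xyz',s['tool_rot']); p=np.array(s['eef_pos'])
    print('t',round(s['clock'],2),'p',p.round(1),'rpy',np.round(s['tool_rot'],3),'w',round(s['width'],1),'F',np.round(s['force'],1))
    for x,y,z,yaw in goals:
        print((x,y,z,yaw),'xyz',A.inv().apply(np.array([x,y,z])-p).round(1),'ang',(A.inv()*R.from_euler('xyz',[np.pi,0,yaw])).as_rotvec().round(3))
def cloud(c,d=None):
    m=viewer.camera_model(c)
    im,d=viewer.get_image(c); T=np.array(m['T']); v,u=np.mgrid[:384,:512]
    P=np.dstack([(u-m['cx'])/m['fx']*d,(v-m['cy'])/m['fy']*d,d])@T[:3,:3].T+T[:3,3]
    P[d<=0]=np.nan
    return im,P,m
E
python3 -m creep '[{"jaw":1,"xyz":[373,-258,0],"angular":[0,0,0]},{"jaw":1,"xyz":[373,-258,0],"angular":[0,0,0]},{"jaw":1,"xyz":[373,-258,0],"angular":[0,0,0]},{"jaw":1,"xyz":[373,-258,0],"angular":[0,0,0]},{"jaw":1,"xyz":[373,-258,0],"angular":[0,0,0]},{"jaw":1,"xyz":[373,-258,0],"angular":[0,0,0]},{"jaw":1,"xyz":[373,-258,0],"angular":[0,0,0]},{"jaw":1,"xyz":[373,-258,0],"angular":[0,0,0]},{"jaw":1,"xyz":[405,-537,0],"angular":[0,0,0]},{"jaw":1,"xyz":[405,-537,0],"angular":[0,0,0]},{"jaw":1,"xyz":[405,-537,0],"angular":[0,0,0]},{"jaw":1,"xyz":[405,-537,0],"angular":[0,0,0]}]'
python3 -c "
from h import *
to((420,-20,250,.1),(408,235,230,-.318))"
```

```text
clock: 2.2
eef_pos: [423.0, -51.0, 250.6]
tool_rot: [3.141, -0.001, 0.22]
force: [1.0, 0.4, -0.3]
width: 85.3
gripper_force: 0.0
t 2.2 p [423.  -51.  250.6] rpy [ 3.141e+00 -1.000e-03  2.200e-01] w 85.3 F [ 1.   0.4 -0.3]
(420, -20, 250, 0.1) xyz [  3.8 -30.9   0.6] ang [ 0.001 -0.001  0.12 ]
(408, 235, 230, -0.318) xyz [  47.7 -282.4   20.5] ang [ 0.    -0.001  0.538]
```

```bash
python3 -m creep '[{"jaw":1,"xyz":[48,-282,20],"angular":[0,0,0.538]},{"jaw":1,"xyz":[48,-282,20],"angular":[0,0,0.538]},{"jaw":1,"xyz":[48,-282,20],"angular":[0,0,0.538]},{"jaw":1,"xyz":[48,-282,20],"angular":[0,0,0.538]},{"jaw":1,"xyz":[48,-282,20],"angular":[0,0,0.538]},{"jaw":1,"xyz":[48,-282,20],"angular":[0,0,0.538]},{"jaw":1,"xyz":[48,-282,20],"angular":[0,0,0.538]},{"jaw":1,"xyz":[48,-282,20],"angular":[0,0,0.538]}]'
python3 - <<'E'
from h import *
to((408,235,100,-.318))
im,P,m=cloud('wrist'); cv2.imwrite('pics/w1.png',im[:,:,::-1]); print(np.round(m['T'],2).tolist())
Z=P[...,2]; M=(Z>58)&(Z<74)&(np.hypot(P[...,0]-408,P[...,1]-235)<60)
Q=P[M]; print(len(Q),np.median(Q[:,2]),cv2.minAreaRect(Q[:,:2].astype(np.float32)))
E
```

```text
clock: 3.2
eef_pos: [408.6, 231.8, 230.5]
tool_rot: [3.141, -0.0, -0.32]
force: [0.4, 0.2, 0.8]
width: 85.4
gripper_force: 0.0
t 3.2 p [408.6 231.8 230.5] rpy [ 3.141 -0.    -0.32 ] w 85.4 F [0.4 0.2 0.8]
(408, 235, 100, -0.318) xyz [ -1.7  -3.  130.5] ang [ 0.001 -0.    -0.002]
[[-0.31, -0.91, -0.26, 473.88], [-0.95, 0.3, 0.09, 210.89], [-0.0, 0.27, -0.96, 355.28], [0.0, 0.0, 0.0, 1.0]]
5193 67.45968474148003 ((406.7239990234375, 235.66162109375), (81.26657104492188, 60.30862045288086), 71.75482940673828)
```

View pics/w1.png

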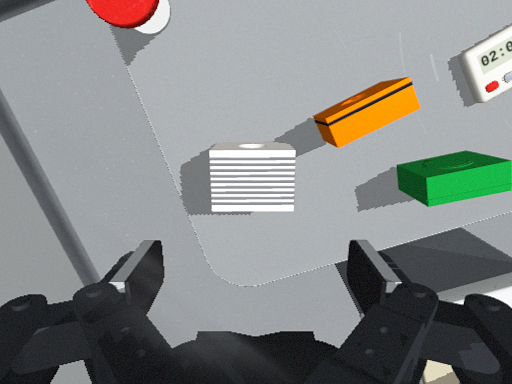

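The wrist picture shows the cartridge at columns 209–297, rows 143–212, nearly centred between the jaws. The orange cap is at (367,112) and the green look-alike at (455,178). I'm correcting the offset, descending part way and checking again.

```bash
python3 -m creep '[{"jaw":1,"xyz":[-3,-3,50],"angular":[0,0,0]},{"jaw":1,"xyz":[-3,-3,100],"angular":[0,0,0]},{"jaw":1,"xyz":[-3,-3,130],"angular":[0,0,0]},{"jaw":1,"xyz":[-3,-3,130],"angular":[0,0,0]},{"jaw":1,"xyz":[-3,-3,130],"angular":[0,0,0]}]'
python3 - <<'E'
from h import *
to((406.7,235.7,38,-.3185))
im,P,m=cloud('wrist'); cv2.imwrite('pics/w2.png',im[:,:,::-1])
Z=P[...,2]; M=(Z>58)&(Z<74)&(np.hypot(P[...,0]-408,P[...,1]-235)<60)
Q=P[M]; print(len(Q),np.median(Q[:,2]),cv2.minAreaRect(Q[:,:2].astype(np.float32)))
E
```

```text
clock: 3.88
eef_pos: [407.1, 237.3, 101.3]
tool_rot: [-3.141, -0.001, -0.318]
force: [0.4, 0.3, -0.7]
width: 85.5
gripper_force: 0.0
t 3.88 p [407.1 237.3 101.3] rpy [-3.141e+00 -1.000e-03 -3.180e-01] w 85.5 F [ 0.4  0.3 -0.7]
(406.7, 235.7, 38, -0.3185) xyz [ 0.   1.7 63.3] ang [-0.001 -0.001  0.001]
15100 67.46669477531341 ((406.58563232421875, 235.7864990234375), (81.54511260986328, 60.990718841552734), 72.04720306396484)
```

View pics/w2.png

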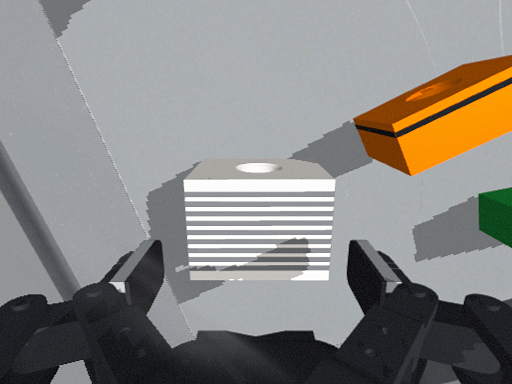

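The cartridge spans about columns 187–332 and the jaws 162–348, so I need about +2 mm in tool y. The orange cap's open bore, near (435,90), faces away from the robot as expected. Descending and gripping.

```bash
python3 -m creep '[{"jaw":1,"xyz":[0,2,0],"angular":[0,0,0]},{"jaw":1,"xyz":[0,2,15],"angular":[0,0,0]},{"jaw":1,"xyz":[0,2,30],"angular":[0,0,0]},{"jaw":1,"xyz":[0,2,45],"angular":[0,0,0]},{"jaw":1,"xyz":[0,2,58],"angular":[0,0,0]},{"jaw":1,"xyz":[0,2,63],"angular":[0,0,0]},{"jaw":1,"xyz":[0,2,63],"angular":[0,0,0]},{"jaw":-1,"xyz":[0,2,63],"angular":[0,0,0]},{"jaw":-1,"xyz":[0,2,63],"angular":[0,0,0]},{"jaw":-1,"xyz":[0,2,63],"angular":[0,0,0]},{"jaw":-1,"xyz":[0,2,63],"angular":[0,0,0]}]'
python3 -c "
from h import *
to((407,236,135,-.318),(550,125,135,.018),(550,125,45,.018))"
```

```text
clock: 5.3
eef_pos: [406.9, 236.3, 39.0]
tool_rot: [-3.139, -0.002, -0.316]
force: [-0.8, 0.2, 17.6]
width: 79.4
gripper_force: 70.3
t 5.3 p [406.9 236.3  39. ] rpy [-3.139e+00 -2.000e-03 -3.160e-01] w 79.4 F [-0.8  0.2 17.6]
(407, 236, 135, -0.318) xyz [  0.5   0.  -96. ] ang [-0.002 -0.002  0.002]
(550, 125, 135, 0.018) xyz [170.9  61.  -95.8] ang [-0.002 -0.003 -0.334]
(550, 125, 45, 0.018) xyz [170.7  61.2  -5.8] ang [-0.002 -0.003 -0.334]
```

```bash
python3 -m creep '[{"jaw":-1,"xyz":[0,0,-40],"angular":[0,0,0]},{"jaw":-1,"xyz":[0,0,-80],"angular":[0,0,0]},{"jaw":-1,"xyz":[0,0,-96],"angular":[0,0,0]},{"jaw":-1,"xyz":[50,18,-96],"angular":[0,0,-0.1]},{"jaw":-1,"xyz":[100,36,-96],"angular":[0,0,-0.2]},{"jaw":-1,"xyz":[150,54,-96],"angular":[0,0,-0.3]},{"jaw":-1,"xyz":[171,61,-96],"angular":[0,0,-0.334]},{"jaw":-1,"xyz":[171,61,-96],"angular":[0,0,-0.334]},{"jaw":-1,"xyz":[171,61,-96],"angular":[0,0,-0.334]}]'
python3 - <<'E'
from h import *
to((550,125,40,.018))
im,P,m=cloud('wrist'); cv2.imwrite('pics/w3.png',im[:,:,::-1])
def spin(P):
    M=(P[...,2]>30)&(P[...,2]<46)&(P[...,0]>615)&(P[...,0]<688)&(abs(P[...,1]-125)<25)
    S=P[M]
    if len(S)<10: print('none');return
    print(len(S),S.min(0).round(1),S.max(0).round(1),np.polyfit(S[:,0],S[:,1],1))
    for x in (635,655,675):
        q=S[abs(S[:,0]-x)<6]; 
        if len(q):print(x,np.percentile(q[:,1],[2,98]).mean().round(1), q[np.argsort(q[:,2])[-15:],1].mean().round(1))
spin(P)
F=P[(P[...,2]>62)&(P[...,2]<80)&(P[...,0]>650)&(P[...,0]<720)]
print([(y,F[abs(F[:,1]-y)<3][:,0].min().round(1)) for y in range(65,190,15) if (abs(F[:,1]-y)<3).any()])
E
```

```text
clock: 6.42
eef_pos: [547.9, 125.5, 133.0]
tool_rot: [-3.141, 0.001, 0.019]
force: [-0.9, -0.0, -1.7]
width: 79.1
gripper_force: 76.2
t 6.42 p [547.9 125.5 133. ] rpy [-3.141e+00  1.000e-03  1.900e-02] w 79.1 F [-0.9 -0.  -1.7]
(550, 125, 40, 0.018) xyz [ 2.2  0.6 93. ] ang [-0.001  0.001  0.001]
2315 [618.7 118.9  33. ] [679.9 135.3  43.9] [2.16139717e-02 1.12958287e+02]
635 126.8 126.7
655 127.2 127.0
675 127.6 127.8
[]
```

View pics/w3.png

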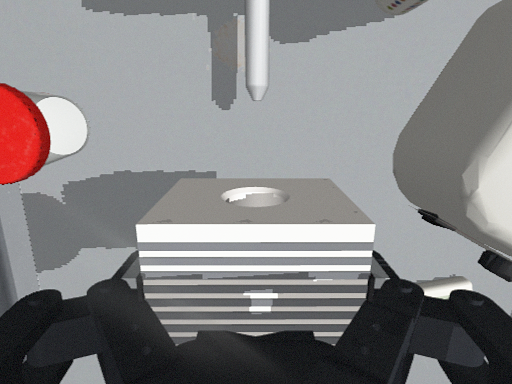

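The spindle is at column 258 (tip at row 100), and the cartridge spans columns 137–373, centred at 255. They line up to within about 2 mm. Lowering, then sliding on.

```bash
python3 -m creep '[{"jaw":-1,"xyz":[2,0,40],"angular":[0,0,0]},{"jaw":-1,"xyz":[2,0,75],"angular":[0,0,0]},{"jaw":-1,"xyz":[2,0,92],"angular":[0,0,0]},{"jaw":-1,"xyz":[2,0,92],"angular":[0,0,0]},{"jaw":-1,"xyz":[25,0,92],"angular":[0,0,0]},{"jaw":-1,"xyz":[45,0,92],"angular":[0,0,0]},{"jaw":-1,"xyz":[65,0,92],"angular":[0,0,0]},{"jaw":-1,"xyz":[65,0,92],"angular":[0,0,0]}]'
python3 - <<'E'
from h import *
to((655,126.5,40,.018),(663,126.8,40,.018))
E
```

```text
clock: 7.48
eef_pos: [616.0, 126.0, 42.6]
tool_rot: [-3.141, -0.003, 0.017]
force: [-0.5, 0.4, -2.6]
width: 79.3
gripper_force: 76.8
t 7.47 p [616.  126.   42.6] rpy [-3.141e+00 -3.000e-03  1.700e-02] w 79.3 F [-0.5  0.4 -2.6]
(655, 126.5, 40, 0.018) xyz [39.   0.2  2.7] ang [-0.001 -0.003 -0.001]
(663, 126.8, 40, 0.018) xyz [47.   0.   2.8] ang [-0.001 -0.003 -0.001]
```

```bash
python3 -m creep '[{"jaw":-1,"xyz":[15,0,2],"angular":[0,0,0]},{"jaw":-1,"xyz":[30,0,2],"angular":[0,0,0]},{"jaw":-1,"xyz":[38,0,2],"angular":[0,0,0]},{"jaw":-1,"xyz":[42,0,2],"angular":[0,0,0]},{"jaw":-1,"xyz":[45,0,2],"angular":[0,0,0]},{"jaw":-1,"xyz":[46,0,2],"angular":[0,0,0]},{"jaw":-1,"xyz":[46,0,2],"angular":[0,0,0]}]'
```

```text
clock: 8.35
eef_pos: [659.8, 126.6, 39.3]
tool_rot: [3.142, 0.0, 0.018]
force: [0.8, 0.4, -2.1]
width: 79.0
gripper_force: 76.8
```

```bash
python3 -m creep '[{"jaw":-1,"xyz":[2,0,1],"angular":[0,0,0]},{"jaw":-1,"xyz":[4,0,1],"angular":[0,0,0]},{"jaw":-1,"xyz":[5,0,1],"angular":[0,0,0]},{"jaw":-1,"xyz":[5,0,1],"angular":[0,0,0]}]'
```

```text
clock: 8.85
eef_pos: [663.2, 126.8, 38.8]
tool_rot: [3.141, 0.004, 0.018]
force: [-6.4, -1.4, 7.0]
width: 79.4
gripper_force: 78.0
```

Contact has built up at x ≈ 663, the expected home. One more nudge, then release and lift.

```bash
python3 -m creep '[{"jaw":-1,"xyz":[2,0,0],"angular":[0,0,0]},{"jaw":-1,"xyz":[2,0,0],"angular":[0,0,0]},{"jaw":1,"xyz":[0,0,0],"angular":[0,0,0]},{"jaw":1,"xyz":[0,0,0],"angular":[0,0,0]},{"jaw":1,"xyz":[0,0,0],"angular":[0,0,0]},{"jaw":1,"xyz":[0,0,-10],"angular":[0,0,0]},{"jaw":1,"xyz":[0,0,-25],"angular":[0,0,0]},{"jaw":1,"xyz":[0,0,-50],"angular":[0,0,0]},{"jaw":1,"xyz":[-30,0,-90],"angular":[0,0,0]},{"jaw":1,"xyz":[-80,0,-110],"angular":[0,0,0]},{"jaw":1,"xyz":[-80,0,-110],"angular":[0,0,0]}]'
python3 - <<'E'
from h import *
to((434,112,200,.147))
for c in ('wrist','top'):
    im,P,m=cloud(c); cv2.imwrite(f'pics/{c}4.png',im[:,:,::-1])
    Z=P[...,2]; M=(Z>60)&(Z<71)&(P[...,0]>615)&(P[...,0]<689)&(abs(P[...,1]-127)<60)
    if M.sum()>50: print(c,M.sum(),np.median(Z[M]),cv2.minAreaRect(P[M][:,:2].astype(np.float32)), np.percentile(P[M][:,0],[1,99]))
    if c=='top':
        M=(Z>58)&(Z<74)&(np.hypot(P[...,0]-434,P[...,1]-112)<60); print(cv2.minAreaRect(P[M][:,:2].astype(np.float32)))
E
```

```text
clock: 10.22
eef_pos: [582.4, 125.8, 151.2]
tool_rot: [3.141, -0.0, 0.02]
force: [0.9, 1.0, 0.2]
width: 85.4
gripper_force: 0.0
t 10.22 p [582.4 125.8 151.2] rpy [ 3.141 -0.     0.02 ] w 85.4 F [0.9 1.  0.2]
(434, 112, 200, 0.147) xyz [-148.6   10.8  -48.9] ang [ 0.    -0.    -0.127]
wrist 11528 67.45804258735123 ((661.4862060546875, 127.22444152832031), (56.516143798828125, 81.33792114257812), 1.1266051530838013) [633.71581451 688.53570264]
((433.4737548828125, 112.66636657714844), (30.136390686035156, 80.88935089111328), 8.27634334564209)
```

View pics/wrist4.png

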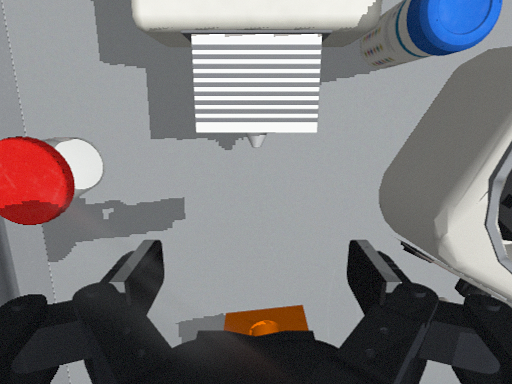

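The cartridge spans columns 192–321 and rows 33–133, flush against the pump and square, with the spindle tip at (256,140). Next is the orange cap.

```bash
python3 -m creep '[{"jaw":1,"xyz":[-50,4,0],"angular":[0,0,-0.05]},{"jaw":1,"xyz":[-100,8,0],"angular":[0,0,-0.1]},{"jaw":1,"xyz":[-149,10,0],"angular":[0,0,-0.126]},{"jaw":1,"xyz":[-149,10,30],"angular":[0,0,-0.126]},{"jaw":1,"xyz":[-149,10,50],"angular":[0,0,-0.126]},{"jaw":1,"xyz":[-149,10,50],"angular":[0,0,-0.126]}]'
python3 - <<'E'
from h import *
im,P,m=cloud('wrist'); cv2.imwrite('pics/w5.png',im[:,:,::-1])
Z=P[...,2]; M=(Z>60)&(Z<74)&(np.hypot(P[...,0]-434,P[...,1]-112)<60)
r=cv2.minAreaRect(P[M][:,:2].astype(np.float32)); print(M.sum(),np.median(Z[M]),r)
v,u=np.nonzero(M); print('cols',u.min(),u.max(),'rows',v.min(),v.max())
to((r[0][0],r[0][1],39,np.radians(r[2] if r[2]<45 else r[2]-90)))
E
```

```text
clock: 11.08
eef_pos: [436.9, 112.6, 97.2]
tool_rot: [3.141, 0.001, 0.144]
force: [-0.3, 0.8, -0.3]
width: 85.5
gripper_force: 0.0
8024 67.18194982465425 ((432.8286437988281, 112.68882751464844), (31.41448974609375, 80.71141815185547), 8.79421615600586)
cols 181 330 rows 211 267
t 11.12 p [437.1 112.8  97.9] rpy [3.142 0.    0.144] w 85.4 F [0.3 0.1 1.3]
(432.8286437988281, 112.68882751464844, 39, np.float64(0.15348802705438155)) xyz [-4.3 -0.5 58.9] ang [ 0.    0.   -0.01]
```

View pics/w5.png

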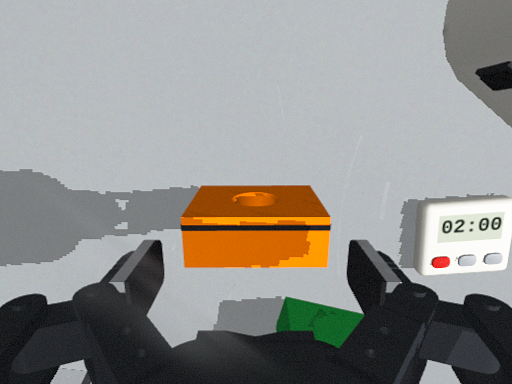

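The cap spans columns 182–329, centred between the jaws at 162–348. Its bore faces away from the robot, and the green block is clear of the gripper. Descending and gripping.

```bash
python3 -m creep '[{"jaw":1,"xyz":[-4,0,0],"angular":[0,0,-0.007]},{"jaw":1,"xyz":[-4,0,12],"angular":[0,0,-0.007]},{"jaw":1,"xyz":[-4,0,27],"angular":[0,0,-0.007]},{"jaw":1,"xyz":[-4,0,42],"angular":[0,0,-0.007]},{"jaw":1,"xyz":[-4,0,54],"angular":[0,0,-0.007]},{"jaw":1,"xyz":[-4,0,59],"angular":[0,0,-0.007]},{"jaw":1,"xyz":[-4,0,59],"angular":[0,0,-0.007]},{"jaw":-1,"xyz":[-4,0,59],"angular":[0,0,-0.007]},{"jaw":-1,"xyz":[-4,0,59],"angular":[0,0,-0.007]},{"jaw":-1,"xyz":[-4,0,59],"angular":[0,0,-0.007]},{"jaw":-1,"xyz":[-4,0,59],"angular":[0,0,-0.007]}]'
python3 -c "
from h import *
to((433,112.7,60,.15),(580,125.7,60,.018),(580,125.7,40,.018))"
```

```text
clock: 12.5
eef_pos: [432.5, 112.0, 39.5]
tool_rot: [3.142, -0.0, 0.151]
force: [0.6, 0.0, 1.5]
width: 79.5
gripper_force: 72.9
t 12.5 p [432.5 112.   39.5] rpy [ 3.142 -0.     0.151] w 79.5 F [0.6 0.  1.5]
(433, 112.7, 60, 0.15) xyz [  0.6  -0.6 -20.5] ang [ 0.    -0.     0.001]
(580, 125.7, 60, 0.018) xyz [147.9   8.6 -20.4] ang [ 0.    -0.     0.133]
(580, 125.7, 40, 0.018) xyz [147.9   8.6  -0.4] ang [ 0.    -0.     0.133]
```

```bash
python3 -m creep '[{"jaw":-1,"xyz":[0,0,-20],"angular":[0,0,0]},{"jaw":-1,"xyz":[40,2,-20],"angular":[0,0,0.05]},{"jaw":-1,"xyz":[85,5,-20],"angular":[0,0,0.1]},{"jaw":-1,"xyz":[130,8,-20],"angular":[0,0,0.133]},{"jaw":-1,"xyz":[148,8,-20],"angular":[0,0,0.133]},{"jaw":-1,"xyz":[148,8,-10],"angular":[0,0,0.133]},{"jaw":-1,"xyz":[148,8,-1],"angular":[0,0,0.133]},{"jaw":-1,"xyz":[148,8,-1],"angular":[0,0,0.133]},{"jaw":-1,"xyz":[148,8,-1],"angular":[0,0,0.133]}]'
python3 - <<'E'
from h import *
to((605,126,40,.018),(618,126.3,40,.018))
im,P,m=cloud('wrist'); cv2.imwrite('pics/w6.png',im[:,:,::-1])
E
```

```text
clock: 13.62
eef_pos: [578.5, 126.3, 39.7]
tool_rot: [3.141, 0.002, 0.019]
force: [0.5, 0.0, -2.0]
width: 79.4
gripper_force: 74.2
t 13.62 p [578.5 126.3  39.7] rpy [3.141e+00 2.000e-03 1.900e-02] w 79.4 F [ 0.5  0.  -2. ]
(605, 126, 40, 0.018) xyz [26.5  0.8 -0.3] ang [0.001 0.002 0.001]
(618, 126.3, 40, 0.018) xyz [39.5  0.7 -0.3] ang [0.001 0.002 0.001]
```

View pics/w6.png

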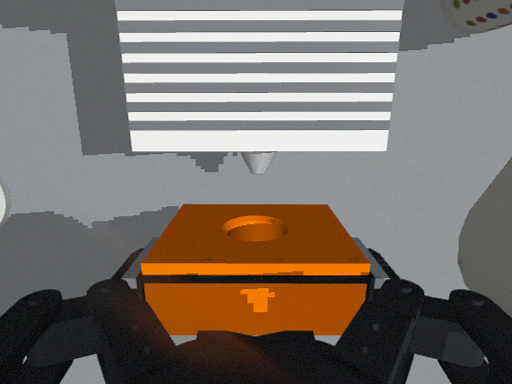

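The spindle tip is at (258,165), the bore at (256,229), and the cap is square in the jaws. Sliding it on.

```bash
python3 -m creep '[{"jaw":-1,"xyz":[10,1,0],"angular":[0,0,0]},{"jaw":-1,"xyz":[20,1,0],"angular":[0,0,0]},{"jaw":-1,"xyz":[30,1,0],"angular":[0,0,0]},{"jaw":-1,"xyz":[35,1,0],"angular":[0,0,0]},{"jaw":-1,"xyz":[38,1,0],"angular":[0,0,0]},{"jaw":-1,"xyz":[40,1,0],"angular":[0,0,0]},{"jaw":-1,"xyz":[41,1,0],"angular":[0,0,0]},{"jaw":-1,"xyz":[41,1,0],"angular":[0,0,0]}]'
```

```text
clock: 14.68
eef_pos: [617.9, 126.0, 39.9]
tool_rot: [3.14, 0.005, 0.019]
force: [-5.9, 1.0, 1.9]
width: 79.1
gripper_force: 74.8
```

```bash
python3 -m creep '[{"jaw":-1,"xyz":[2,0,0],"angular":[0,0,0]},{"jaw":-1,"xyz":[3,0,0],"angular":[0,0,0]},{"jaw":-1,"xyz":[3,0,0],"angular":[0,0,0]},{"jaw":1,"xyz":[0,0,0],"angular":[0,0,0]},{"jaw":1,"xyz":[0,0,0],"angular":[0,0,0]},{"jaw":1,"xyz":[0,0,0],"angular":[0,0,0]},{"jaw":1,"xyz":[0,0,-10],"angular":[0,0,0]},{"jaw":1,"xyz":[0,0,-25],"angular":[0,0,0]},{"jaw":1,"xyz":[0,0,-50],"angular":[0,0,0]},{"jaw":1,"xyz":[-30,0,-90],"angular":[0,0,0]},{"jaw":1,"xyz":[-80,0,-110],"angular":[0,0,0]},{"jaw":1,"xyz":[-80,0,-110],"angular":[0,0,0]}]'
python3 - <<'E'
from h import *
im,P,m=cloud('wrist'); a=im[:,:,::-1]
Z=P[...,2]; M=(Z>58)&(Z<74)&(P[...,0]>590)&(P[...,0]<689)&(abs(P[...,1]-127)<60)
org=(im[...,0].astype(int)-im[...,2]>60)
for n,m_ in (('cap',M&org),('cart',M&~org&(P[...,0]>625))): print(n,m_.sum(),np.median(Z[m_]),cv2.minAreaRect(P[m_][:,:2].astype(np.float32)),np.percentile(P[m_][:,0],[1,99]).round(1))
b,P2,_=cloud('side'); b=b[100:230,230:400,::-1]
print([ (n,silhouettes('side',n)[0]['xy']) for n in ('red_cup_mid','timer','meter')])
cv2.imwrite('pics/end.png',np.hstack([cv2.resize(a,(400,300)),cv2.resize(b,(392,300),interpolation=cv2.INTER_CUBIC)]))
E
```

```text
clock: 16.18
eef_pos: [538.2, 124.9, 153.0]
tool_rot: [3.141, -0.001, 0.021]
force: [0.6, -0.4, 0.9]
width: 85.5
gripper_force: 0.0
cap 5542 67.17624108210913 ((618.21826171875, 126.30360412597656), (29.6694393157959, 80.36121368408203), 1.1963047981262207) [603.3 632.9]
cart 8404 67.42634886160819 ((646.4315185546875, 126.90129089355469), (41.93946838378906, 81.48719787597656), 1.2239327430725098) [625.8 667. ]
[('red_cup_mid', [251.6, 138.2]), ('timer', [244.8, 250.4]), ('meter', [264.8, 297.7])]
```

View pics/end.png

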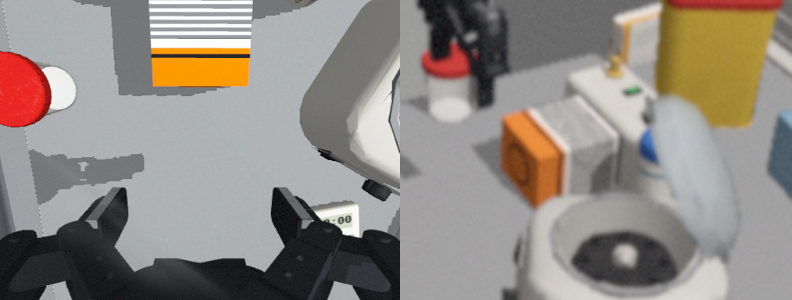

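The cap (centred near (200,70) in the left half) sits square against the cartridge, which is flush with the pump and shows no gaps. The cup, timer and meter are where they were.

```bash
python3 -c "
from cell import ctrl
print(ctrl.finish_job())"
```

```text
the job is handed in; nothing more can be done
None
```

The filter cartridge and the orange end cap are both fully home and square on the pump's spindle, the cup, timer and meter stayed in place, and the job was handed in at about 16 s of the 67 s allowed (no verdict was returned).

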